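# Pull the reject and cam-lock the good board in the clamping frame

## Task

Two driver boards lie in the clamping frame, whose sliding jaw is locked by the red cam lever: take the board with the red mark on its heatsink out and lay it flat, heatsink up, in the red bin. Flip the lever right over to free the jaw, push the jaw until it has slid the good board (never lift that one) snugly and squarely against the fixed stop, then flip the lever fully back to lock it. Leave the blue bin, bottle, tin and multimeter where they are.

Things in the scene. Friction and masses are not known exactly. Their poses are not given: they have to be found in the camera images.
- frame: Board clamping frame, fixed: aluminium plate 120 (x) x 256 (y) x 12 mm, from y = -119 to +137. Origin at its underside on the middle line of its width. y is the slide direction: fixed dark stop (110 wide, top 30 mm above bench, face at y = -100) at the -y end, blue sliding jaw at +y. The boards lie between them on the plate, long side along x.
- stop_face (a point): Bottom middle of the fixed stop's clamping face, at plate height (12 mm above bench); axes as the frame's, +y points towards the jaw.
- jaw (a joint): Slide of the jaw, m: 0 = fully open (jaw face 190 mm from the stop), grows as the jaw closes along the frame's -y, to 0.15. Jaw-to-stop distance = 0.190 - value, so it reads 0.134 with one board clamped. Starts 0.005 to 0.035, locked; free, it moves with about 3 N and stays where left.
- push_plate (a point): Top middle of the outer (+y) face of the jaw, 80 mm above bench: a flat upright plate 110 mm wide (x), from 13 to 80 mm above bench, the place to push. The jaw is 42 mm thick in y from here to its clamping face; behind the 8 mm plate its body is 41 mm high and two lever cheeks 22 mm wide (x) reach 59 mm.
- lever (a joint): Red cam lever on the jaw, rad: +0.75 = locked (leans over towards the frame's -x), 0 = upright, -0.75 = free (leans over towards +x); hinge along the frame's y. It stays where left; locking takes about 10 N at the tip in the last part. Starts locked.
- lever_pivot (a point): Hinge axis of the lever, on the jaw, 52 mm above bench, 29 mm inward (-y) of the push plate's outer face.
- lever_tip (a point): Centre of the lever's round end (17 mm diameter, 16 mm wide along y), 56 mm from the hinge axis. The lever arm is 14 mm wide in y and 10 mm thick.
- good: Good driver board: green plate 100 (x) x 56 (y) x 6 mm thick with a bare aluminium finned heatsink, 60 (x) x 26 (y) mm, from 6 to 48 mm above the underside, in the middle; white connector 16 mm high at the +x end. 200 g. Origin at the centre of its underside. Must not be lifted.
- reject: Rejected driver board, same shape and size as the good one, but with a red mark 46 x 25 mm on top of its heatsink (top 48 mm above its underside). Grip it by the heatsink across its 26 mm width (y). Origin at the centre of its underside. Either board may be the one by the jaw.
- red_bin: Red open reject bin, loose, 150 (x) x 120 (y) x 55 mm high, walls and floor 4 mm. Origin at the centre of its underside. May be on the left or the right.
- blue_bin: Blue bin of the same size full of standing green boards (to 72 mm high), loose bystander on the other side. Origin at the centre of its underside.
- bottle: Bystander bottle with blue cap, 52 mm diameter, 120 mm high, beyond the frame. Origin at the centre of its underside.
- tin: Bystander yellow flux tin, 60 mm diameter, 38 mm high, beyond the frame. Origin at the centre of its underside.
- meter: Bystander yellow multimeter lying flat on the robot's side of the frame, 130 (its x) x 70 x 30 mm, dial and screen up to 36 mm. Origin at the centre of its underside.
There are look-alikes about, which are no part of the job. What is shaped like the reject but pink or purple is not meant.

How it is judged:
By the outcome, as a careful person would: the job done as asked, in the order asked, and still so for the second after the job is handed in, with the robot touching nothing.
It also fails if it takes over 70 s, if anything falls off the work surface, if the arm or the gripper's body presses on something with over 40 N, if the wrist force passes 120 N, or if a joint passes its speed limit or range.

## Robot

A 6-joint arm with a two-finger parallel gripper is mounted at the origin on the work surface. World frame = base frame: x ahead of the robot, y to its left, z up, the work surface at z = 0. Lengths are in m, angles in rad, forces in N, time in s.
With the tool pointing down it reaches from about 0.35 to 0.775 m from the base axis. Payload 7.3 kg.
Tool frame: the origin (TCP) lies midway between the tips of the shut fingers; the grasp point (between the pads) lies 19 mm behind it (arm.hold_point_z is the distance from the TCP to the grasp point, in m); z points along the fingers, y is the line along which they close (so a half turn about z gives the same grasp; the last joint's range is limited). The gripper opens to 92 mm and grips with 3 to 60 N. Pads are 19 mm wide; open, the fingers measure 130 mm over their backs; the gripper's body (75 mm by 190 mm) begins 47 mm behind the grasp point.
Start: joints at [0.981, 0.342, 1.524, -0, 1.275, -0.146], TCP at [0.225, 0.474, 0.227] pointing down, gripper open.
Joint ranges: [-2.53, 2.53], [-0.77, 2.02], [0.04, 2.7], [-1, 4.14], [0.28, 2.66], [-3.11, 3.11]. Speed limits (rad/s): [2.57, 2.57, 3.14, 3.14, 3.14, 3.14].

## Interface

Orientations are given as a unit quaternion [x, y, z, w].
In Python, from cell import arm, grab_frame, camera_params gives the robot as it stands.
- The arm moves only by the tool jog_arm, never from a script. Its argument "steps" is a list of rows, each an object of numbers: "dx", "dy", "dz": the shift along the world's x, y, z in m; "roll": the turn about the world's z in rad. In form: [{"dx": .., "dy": .., "dz": .., "roll": ..}, ...]. A call has 1 to 10 rows; each row is the pose to reach, as a shift and turn from the pose commanded when the call began; what a row does not reach only later rows make up. A row lasts 1/12 s, in which the tool goes at most 41.7 mm and 7.16 degrees, less where a joint would pass 70% of its speed; a pose out of reach is approached as far as the arm can. A call with a gripper value outside its range is refused whole. "gripper" is the opening, from 0 (shut) to 1 (fully open), set as the call begins (left out, the last holds). The fingers move at their own pace and stop on an object; "force" is the grip in N (left out, the last holds). Time passes only in rows, so rows that repeat a pose let the fingers close. It gives the time, the measured TCP pose, the force, the opening and the grip force at its end, in the units of the state.
- arm.get_obs(): the state, without advancing time (a new reading comes with each control period).
- grab_frame(name): name is "scene" or "top" or "wrist"; returns (picture, depth): 384x512x3 uint8, blue, green, red; 384x512 float32, m along the optical axis (not along the pixel's ray), 0 where there is no reading.
- camera_params(name): a dict with "vertical_fov" (degrees; the focal length in pixels is half the picture's height over the tangent of half this angle, whatever the lens; pixels are square), "cx", "cy" (the principal point, pixels), "world_from_camera" (4x4, takes a point from camera to world coordinates). Camera axes: x right, y up, looking along -z (the intrinsics and any distortion apply to the point x, -y, -z); pixel columns grow to the right and rows downward; lengths in m; the calibration is good to about 2 mm. The wrist camera is an equidistant fisheye: a pixel r from the principal point sees the ray r / f radians off the axis. A picture is of the moment at which its call begins: read the wrist's pose just before it. camera_params takes no time and is no camera call; for the wrist camera it gives the pose at the moment of the call.
- arm.sign_off(): hands the job in; it is judged then, once.
The state is a dict: "t": time; "q": joint angles; "qd": joint speeds; "joint_efforts": joint torques, N m; "position": TCP position; "eef_rot": TCP orientation; "wrist_force": force on the tool from outside, world axes, zero at the start; "torque": the same for the moment, N m; "grip_width": opening from 0.0 (shut) to 1.0 (fully open); "finger_force": force on a finger pad.
Only numpy, scipy, OpenCV 4.12 (cv2) and the standard library are available. Lean on these libraries where they do the work, as an engineer would, in place of code of your own. Each camera call takes 0.05 s, during which the arm holds its last target. There are 200 camera calls.

## Working session

There is one attempt and no reset: what is moved stays moved. The work goes in short steps, Python scripts to look and compute and a tool call to move; the robot and the scene stay as the last step left them, time stands still between calls to the robot, and variables do not carry over. Pictures are saved under pics/ and viewed, at most 10 in all, crops included, and the job is handed in when it is done.

Besides the shell and the picture viewer there is one more tool, called after "Request:" by a JSON object that holds its "fn" and its "kwargs". jog_arm: Moves the arm, as the interface text tells. Its arguments: {"type":"object","properties":{"steps":{"type":"array"},"gripper":{"type":"number"},"force":{"type":"number"}},"required":["steps"]}

```bash
mkdir -p pics; cat > h.py <<'E'
import numpy as np, cv2
from cell import arm, grab_frame, camera_params
def world(name,depth,cp=None):
    cp=cp or camera_params(name); H,W=depth.shape
    f=H/2/np.tan(np.radians(cp["vertical_fov"])/2)
    v,u=np.mgrid[0:H,0:W]
    x=(u-cp["cx"])/f; y=(v-cp["cy"])/f
    P=np.stack([x*depth,-y*depth,-depth,np.ones_like(depth)],-1)
    return (P@np.array(cp["world_from_camera"]).T)[...,:3]
E
python3 - <<'E'
from h import *
for n in("top","scene"):
    p,d=grab_frame(n); cv2.imwrite(f"pics/{n}0.png",p); np.savez(f"{n}0.npz",p=p,d=d,P=world(n,d))
    cp=camera_params(n); print(n,{k:(np.round(v,3).tolist()) for k,v in cp.items()})
print(arm.get_obs())
E
```

```text
top {'vertical_fov': 50.984, 'cx': 258.148, 'cy': 190.99, 'world_from_camera': [[-0.026, 0.983, -0.181, 0.409], [-1.0, -0.027, -0.005, -0.006], [-0.01, 0.181, 0.983, 0.891], [0.0, 0.0, 0.0, 1.0]]}
scene {'vertical_fov': 44.431, 'cx': 248.342, 'cy': 189.071, 'world_from_camera': [[-0.78, -0.341, 0.524, 1.202], [0.625, -0.418, 0.659, 0.801], [-0.005, 0.842, 0.539, 0.736], [0.0, 0.0, 0.0, 1.0]]}
{'t': 0.1, 'q': array([ 9.80967095e-01,  3.42651180e-01,  1.52491306e+00, -7.40313988e-06,
        1.27541445e+00, -1.46006668e-01]), 'qd': array([-0.00075613, -0.00158606, -0.00440867, -0.00071747,  0.00014278,
       -0.00113145]), 'joint_efforts': array([ 1.92071093e-03, -4.32002628e+01, -2.44696069e+01,  7.20050535e-02,
        5.25848055e-02, -6.03579701e-05]), 'position': array([0.22521254, 0.47383737, 0.22611838]), 'eef_rot': array([ 2.20093332e-01,  9.75478572e-01, -6.47913191e-04, -2.45956540e-04]), 'wrist_force': array([ 0.91100473, -0.26713389,  0.28256035]), 'torque': array([ 0.00150198, -0.02731697,  0.03538471]), 'finger_force': 0.0, 'grip_width': 0.9983976021972769}
```

View pics/top0.png

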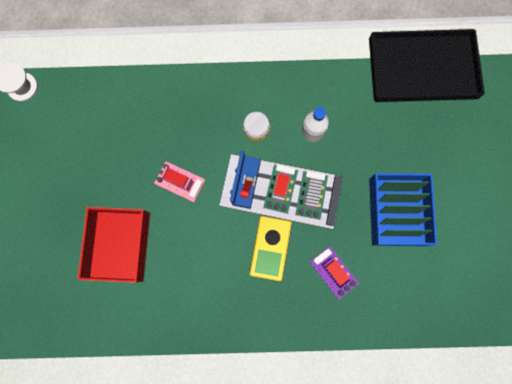

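View pics/scene0.png

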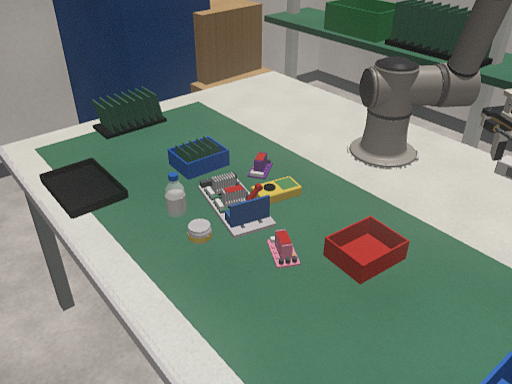

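The top view shows the frame at (280,190), with its blue jaw on the left at (246,182) and the dark stop on the right at (335,200). What could be taken for the reject: the green board with a red mark (283,185), the pink look-alike (180,181), the purple look-alike (336,273) and the red lever (247,187). By the description it is the green one at (283,185), next to the jaw. The red bin is at (114,245).

```bash
python3 - <<'E'
from h import *
z=np.load("top0.npz"); p,d,P=z["p"],z["d"],z["P"]
cv2.imwrite("pics/crop0.png",cv2.resize(p[145:240,210:350],None,fx=5,fy=5,interpolation=cv2.INTER_CUBIC))
hsv=cv2.cvtColor(p,cv2.COLOR_BGR2HSV); H,S,V=cv2.split(hsv)
red=((H<6)|(H>174))&(S>150)&(V>90)
blue=(H>100)&(H<125)&(S>130)&(V>50)
def rep(n,m,zr):
    m=m&(P[...,2]>zr[0])&(P[...,2]<zr[1])
    Q=P[m]; 
    if len(Q)<5: print(n,len(Q)); return
    r=cv2.minAreaRect((Q[:,:2]*1000).astype(np.float32))
    print(n,len(Q),"mean",Q.mean(0).round(4),"med z",np.median(Q[:,2]).round(4),"rect",np.round(r[0],1),np.round(r[1],1),round(r[2],1))
def win(x0,x1,y0,y1):
    m=np.zeros(d.shape,bool); m[y0:y1,x0:x1]=1; return m
rep("mark",red&win(268,300,165,210),(.045,.08))
rep("lever",red&win(230,262,160,205),(.04,.13))
rep("jawtop",blue&win(225,268,145,215),(.074,.09))
rep("jaw all",blue&win(225,268,145,215),(.02,.09))
rep("bin rim",red&win(70,160,200,290),(.048,.06))
rep("bin all",red&win(70,160,200,290),(-.01,.07))
rep("bin floor",red&win(70,160,200,290),(-.01,.015))
rep("plate+",win(215,346,150,232)&(P[...,2]>.008)&(S<60)&(V>110),(.008,.016))
rep("stop",win(322,346,160,232)&(V<100)&(S<110),(.026,.034))
rep("fins good",win(303,328,170,212)&(S<80),(.05,.07))
rep("bluebin",blue&win(365,440,170,250),(.048,.06))
rep("meter",(H>20)&(H<35)&(S>120)&win(245,295,212,285),(.02,.04))
rep("bottle",win(295,335,100,143),(.05,.13))
rep("tin",win(240,275,108,143),(.03,.045))
rep("pink",win(150,210,155,205),(.03,.06))
E
```

```text
mark 237 mean [ 0.5749 -0.0512  0.0608] med z 0.0607 rect [575.3 -51.4] [23.5 44.6] 74.2
lever 107 mean [0.5615 0.0225 0.0904] med z 0.0965 rect [564.3  21.4] [13.7 39.9] 74.3
jawtop 182 mean [0.5918 0.0406 0.0792] med z 0.0794 rect [592.8  41. ] [  8.1 105. ] 76.6
jaw all 788 mean [0.5905 0.0274 0.0514] med z 0.0419 rect [589.5  24.4] [ 41.9 108.9] 76.6
bin rim 565 mean [0.4562 0.3052 0.0545] med z 0.0546 rect [461.3 305.6] [121.6 149. ] 85.9
bin all 3676 mean [0.4614 0.3135 0.0129] med z 0.0045 rect [460.2 318. ] [146.1 152.7] 85.9
bin floor 2981 mean [0.4613 0.3153 0.0041] med z 0.004 rect [460.5 328.1] [126.5 151.6] 85.7
plate+ 2131 mean [ 0.5665 -0.0376  0.0118] med z 0.0118 rect [572.2 -52.3] [254.4 120. ] 76.8
stop 306 mean [ 0.5469 -0.1666  0.0297] med z 0.0297 rect [ 544.7 -166.3] [ 16.1 108.3] 76.6
fins good 273 mean [ 0.5598 -0.1193  0.0579] med z 0.0589 rect [ 559.6 -119.6] [26.1 60.4] 77.4
bluebin 691 mean [ 0.5202 -0.3107  0.0538] med z 0.0541 rect [ 519.2 -309.5] [121.8 149.9] 88.0
meter 1242 mean [ 0.4564 -0.0274  0.0297] med z 0.0296 rect [445.7 -25.1] [ 69.4 128.4] 78.2
bottle 551 mean [ 0.7009 -0.1273  0.0881] med z 0.0846 rect [ 706.2 -129.2] [51.4 45.6] 59.7
tin 473 mean [ 0.72   -0.002   0.0374] med z 0.0375 rect [720.1  -1.9] [54.4 53.6] 17.1
pink 364 mean [0.5996 0.173  0.0466] med z 0.048 rect [600.5 173.8] [60.3 26.2] 63.2
```

View pics/crop0.png

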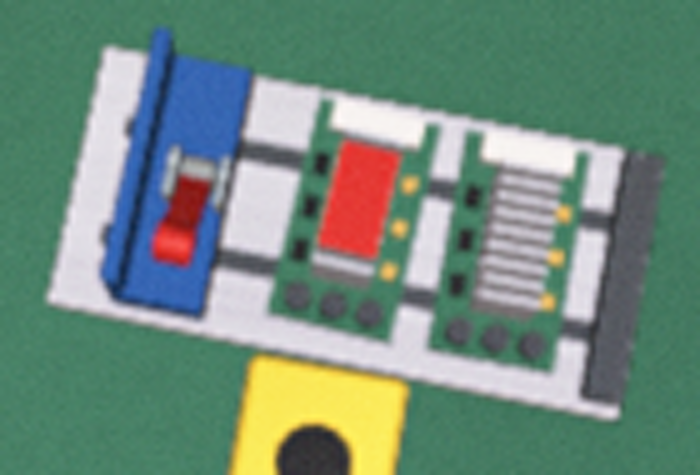

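The crop confirms it: the green board with the red mark sits next to the jaw at crop (360,200), and the bare-finned good board is at (520,240) by the stop. The heights (60.8 mm mark, 54.5 mm rim, 79 mm jaw top) and sizes match what was given. I'm moving over the reject.

Request:
{"fn": "jog_arm", "kwargs": {"steps": [{"dx": 0.018,"dy": -0.027,"roll": 0.02},{"dx": 0.036,"dy": -0.053,"roll": 0.04},{"dx": 0.054,"dy": -0.08,"roll": 0.06},{"dx": 0.072,"dy": -0.106,"roll": 0.08},{"dx": 0.09,"dy": -0.133,"roll": 0.1},{"dx": 0.108,"dy": -0.159,"roll": 0.12},{"dx": 0.126,"dy": -0.186,"roll": 0.14},{"dx": 0.144,"dy": -0.212,"roll": 0.16},{"dx": 0.162,"dy": -0.239,"roll": 0.18},{"dx": 0.18,"dy": -0.265,"roll": 0.2}], "gripper": 0.48, "force": 25}}

```text
schema error: expected keys dx, dy, dz, roll
```

```bash
python3 - <<'E'
from h import *
z=np.load("top0.npz"); p,d,P=z["p"],z["d"],z["P"]
H,S,V=cv2.split(cv2.cvtColor(p,cv2.COLOR_BGR2HSV))
th=np.radians(-13.4); ex=np.array([np.cos(th),np.sin(th)]); ey=np.array([-ex[1],ex[0]])
# origin = stop face middle
o=np.array([.5447,-.1663]); 
F=np.stack([(P[...,:2]-o)@ex,(P[...,:2]-o)@ey],-1)*1000
zz=P[...,2]*1000
def ext(n,m):
    Q=F[m]; r=cv2.minAreaRect(Q.astype(np.float32))
    print(n,m.sum(),"lo",np.percentile(Q,2,0).round(1),"hi",np.percentile(Q,98,0).round(1),np.round(r[0],1),np.round(r[1],1),round(r[2],1))
inx=(abs(F[...,0])<62)
ext("stop",inx&(zz>26)&(zz<34)&(abs(F[...,1])<14))
ext("heat good",inx&(zz>56)&(zz<64)&(F[...,1]>20)&(F[...,1]<80))
ext("heat rej",inx&(zz>56)&(zz<64)&(F[...,1]>95)&(F[...,1]<145))
ext("pcb good",inx&(zz>15.5)&(zz<21)&(F[...,1]>8)&(F[...,1]<84)&(H>50)&(H<90)&(S>60))
ext("pcb rej",inx&(zz>15.5)&(zz<21)&(F[...,1]>84)&(F[...,1]<155)&(H>50)&(H<90)&(S>60))
ext("jaw body",inx&(zz>38)&(zz<44)&(F[...,1]>150)&(F[...,1]<230))
ext("jaw top",inx&(zz>76)&(zz<84)&(F[...,1]>150)&(F[...,1]<230))
ext("lever high",inx&(zz>88)&(F[...,1]>150)&(F[...,1]<230))
print(arm.get_obs()["position"].round(4),o,ex,ey)
E
```

```text
stop 399 lo [-51.9  -9. ] hi [53.5  7.5] [ 0.8 -0.7] [110.   17.6] 0.4
heat good 206 lo [-25.7  36.4] hi [33.2 61.5] [ 3.8 48.9] [60.2 26.1] 0.9
heat rej 303 lo [-25.9 106.2] hi [ 32.8 130.8] [  3.8 118.3] [25.4 60.4] 87.9
pcb good 363 lo [-45.6  23.1] hi [46.6 76.5] [ 1.7 49.6] [96.2 54.7] 0.7
pcb rej 371 lo [-45.6  91.9] hi [ 47.5 146.2] [  2.3 118.7] [55.3 97.1] 88.0
jaw body 555 lo [-53.4 175.3] hi [ 52.9 208.7] [ -0.3 192.5] [ 39.  110.5] 87.7
jaw top 219 lo [-52.7 184.2] hi [ 51.2 216.7] [ -0.3 199. ] [108.1  36.1] 0.2
lever high 74 lo [-44.4 179.9] hi [-25.2 194.6] [-34.5 187.5] [15.6 19.8] 89.7
[0.2252 0.4738 0.2261] [ 0.5447 -0.1663] [ 0.97277588 -0.2317479 ] [0.2317479  0.97277588]
```

Request:
{"fn": "jog_arm", "kwargs": {"steps": [{"dx": 0.018,"dy": -0.027,"dz": 0,"roll": 0.02},{"dx": 0.036,"dy": -0.053,"dz": 0,"roll": 0.04},{"dx": 0.054,"dy": -0.08,"dz": 0,"roll": 0.06},{"dx": 0.072,"dy": -0.106,"dz": 0,"roll": 0.08},{"dx": 0.09,"dy": -0.133,"dz": 0,"roll": 0.1},{"dx": 0.108,"dy": -0.159,"dz": 0,"roll": 0.12},{"dx": 0.126,"dy": -0.186,"dz": 0,"roll": 0.14},{"dx": 0.144,"dy": -0.212,"dz": 0,"roll": 0.16},{"dx": 0.162,"dy": -0.239,"dz": 0,"roll": 0.175},{"dx": 0.18,"dy": -0.265,"dz": 0,"roll": 0.175}], "gripper": 0.48, "force": 25}}

```text
t: 0.93
position: [0.4058, 0.2076, 0.2265]
eef_rot: [0.134, 0.991, -0.0, -0.0]
wrist_force: [0.8, -0.0, -0.2]
grip_width: 0.478
finger_force: 0.0
```

Request:
{"fn": "jog_arm", "kwargs": {"steps": [{"dx": 0.022,"dy": -0.033,"dz": 0,"roll": 0},{"dx": 0.044,"dy": -0.066,"dz": 0,"roll": 0},{"dx": 0.066,"dy": -0.098,"dz": 0,"roll": 0},{"dx": 0.088,"dy": -0.131,"dz": 0,"roll": 0},{"dx": 0.11,"dy": -0.164,"dz": 0,"roll": 0},{"dx": 0.132,"dy": -0.197,"dz": 0,"roll": 0},{"dx": 0.154,"dy": -0.23,"dz": 0,"roll": 0},{"dx": 0.17,"dy": -0.25,"dz": 0,"roll": 0},{"dx": 0.178,"dy": -0.262,"dz": 0,"roll": 0},{"dx": 0.178,"dy": -0.262,"dz": 0,"roll": 0}]}}

```text
t: 1.77
position: [0.5845, -0.0558, 0.2256]
eef_rot: [0.136, 0.991, -0.0, -0.0]
wrist_force: [-1.1, 0.9, -0.4]
grip_width: 0.48
finger_force: 0.0
```

Request:
{"fn": "jog_arm", "kwargs": {"steps": [{"dx": -0.002,"dy": 0.002,"dz": -0.03,"roll": 0},{"dx": -0.002,"dy": 0.002,"dz": -0.06,"roll": 0},{"dx": -0.002,"dy": 0.002,"dz": -0.09,"roll": 0},{"dx": -0.002,"dy": 0.002,"dz": -0.115,"roll": 0},{"dx": -0.002,"dy": 0.002,"dz": -0.135,"roll": 0},{"dx": -0.002,"dy": 0.002,"dz": -0.155,"roll": 0},{"dx": -0.002,"dy": 0.002,"dz": -0.17,"roll": 0},{"dx": -0.002,"dy": 0.002,"dz": -0.18,"roll": 0},{"dx": -0.002,"dy": 0.002,"dz": -0.188,"roll": 0},{"dx": -0.002,"dy": 0.002,"dz": -0.188,"roll": 0}]}}

```text
t: 2.6
position: [0.5805, -0.0499, 0.0406]
eef_rot: [0.134, 0.991, 0.0, -0.001]
wrist_force: [-8.2, 1.9, 15.7]
grip_width: 0.48
finger_force: 7.7
```

Request:
{"fn": "jog_arm", "kwargs": {"steps": [{"dx": 0,"dy": 0,"dz": 0,"roll": 0},{"dx": 0,"dy": 0,"dz": 0,"roll": 0},{"dx": 0,"dy": 0,"dz": 0,"roll": 0},{"dx": 0,"dy": 0,"dz": 0,"roll": 0},{"dx": 0,"dy": 0,"dz": 0,"roll": 0},{"dx": 0,"dy": 0,"dz": 0,"roll": 0}], "gripper": 0.1, "force": 30}}

```text
t: 3.1
position: [0.5824, -0.0507, 0.0407]
eef_rot: [0.134, 0.991, -0.0, 0.002]
wrist_force: [-1.3, -0.1, 7.9]
grip_width: 0.281
finger_force: 31.5
```

It grips at 25.9 mm, which matches the 26 mm heatsink. Lifting.

Request:
{"fn": "jog_arm", "kwargs": {"steps": [{"dx": 0,"dy": 0,"dz": 0.005,"roll": 0},{"dx": 0,"dy": 0,"dz": 0.015,"roll": 0},{"dx": 0,"dy": 0,"dz": 0.03,"roll": 0},{"dx": 0,"dy": 0,"dz": 0.05,"roll": 0},{"dx": 0,"dy": 0,"dz": 0.07,"roll": 0},{"dx": 0,"dy": 0,"dz": 0.09,"roll": 0},{"dx": 0,"dy": 0,"dz": 0.11,"roll": 0},{"dx": 0,"dy": 0,"dz": 0.13,"roll": 0},{"dx": 0,"dy": 0,"dz": 0.14,"roll": 0},{"dx": 0,"dy": 0,"dz": 0.14,"roll": 0}]}}

```text
t: 3.93
position: [0.5826, -0.0509, 0.1817]
eef_rot: [0.134, 0.991, -0.0, 0.003]
wrist_force: [0.2, 0.2, -2.4]
grip_width: 0.284
finger_force: 30.0
```

```bash
python3 - <<'E'
from h import *
p,d=grab_frame("scene"); cv2.imwrite("pics/lift.png",cv2.resize(p[60:300,130:430],(750,600)))
print(arm.get_obs()["position"].round(4),arm.get_obs()["grip_width"])
E
```

```text
[ 0.5817 -0.0508  0.1797] 0.28090513386645294
```

View pics/lift.png

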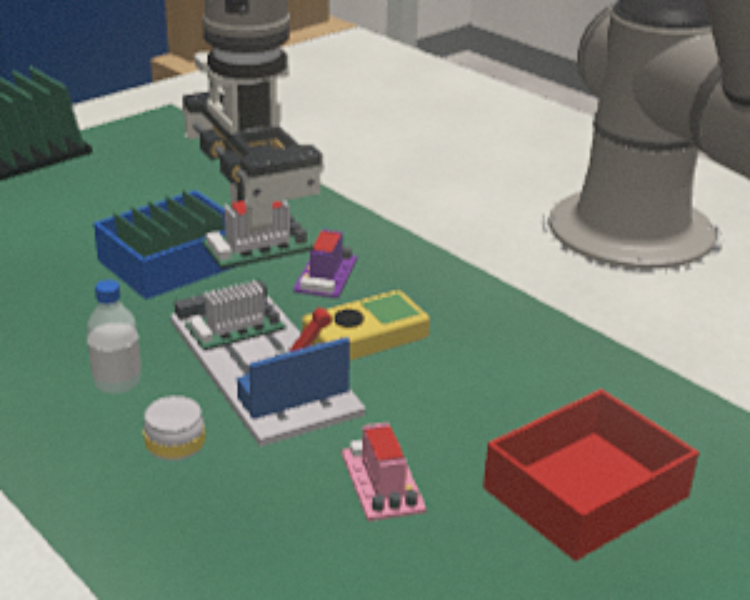

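The board is held level at (255,235). The good board is still on the plate at (235,320), and the lever still leans towards the robot at (315,325). Moving on to the red bin.

Request:
{"fn": "jog_arm", "kwargs": {"steps": [{"dx": -0.006,"dy": 0.02,"dz": 0,"roll": 0.02},{"dx": -0.018,"dy": 0.056,"dz": 0,"roll": 0.04},{"dx": -0.03,"dy": 0.095,"dz": 0,"roll": 0.07},{"dx": -0.043,"dy": 0.135,"dz": 0,"roll": 0.1},{"dx": -0.056,"dy": 0.175,"dz": 0,"roll": 0.13},{"dx": -0.069,"dy": 0.215,"dz": 0,"roll": 0.16},{"dx": -0.082,"dy": 0.255,"dz": 0,"roll": 0.18},{"dx": -0.094,"dy": 0.295,"dz": 0,"roll": 0.197},{"dx": -0.106,"dy": 0.333,"dz": 0,"roll": 0.197},{"dx": -0.113,"dy": 0.355,"dz": 0,"roll": 0.197}]}}

```text
t: 4.82
position: [0.4657, 0.3076, 0.1771]
eef_rot: [0.035, 0.999, 0.0, -0.002]
wrist_force: [-0.1, -1.2, -0.8]
grip_width: 0.28
finger_force: 30.0
```

Request:
{"fn": "jog_arm", "kwargs": {"steps": [{"dx": 0,"dy": 0,"dz": -0.02,"roll": 0},{"dx": 0,"dy": 0,"dz": -0.045,"roll": 0},{"dx": 0,"dy": 0,"dz": -0.065,"roll": 0},{"dx": 0,"dy": 0,"dz": -0.08,"roll": 0},{"dx": 0,"dy": 0,"dz": -0.08,"roll": 0}]}}

```text
t: 5.23
position: [0.4653, 0.3029, 0.094]
eef_rot: [0.036, 0.999, -0.002, -0.004]
wrist_force: [-0.4, 0.1, -2.1]
grip_width: 0.279
finger_force: 30.0
```

```bash
python3 - <<'E'
from h import *
p,d=grab_frame("top"); cv2.imwrite("pics/bin1.png",cv2.resize(p[180:300,40:190],(750,600)))
o=arm.get_obs();print(o["position"].round(4),o["eef_rot"].round(3),o["q"].round(2))
E
```

```text
[0.4665 0.3034 0.096 ] [ 0.036  0.999 -0.001 -0.003] [ 0.44  0.54  1.6   0.    1.01 -1.06]
```

View pics/bin1.png

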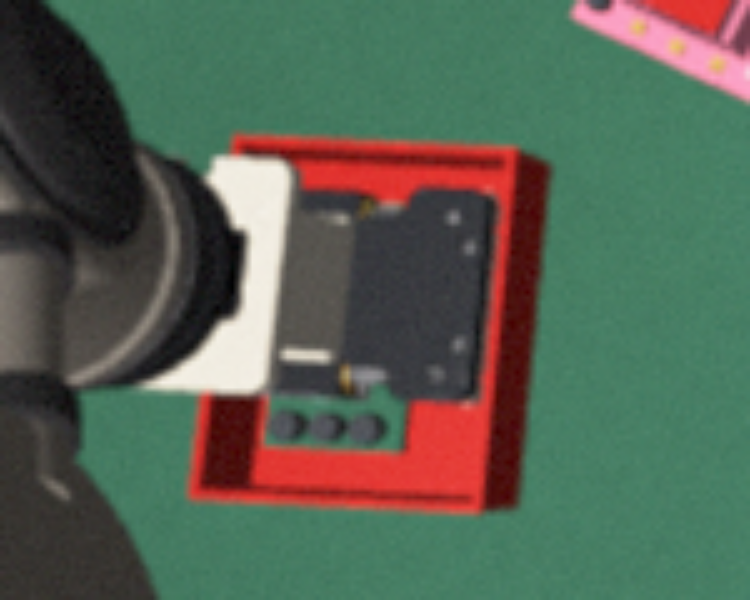

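The board (green, crop 335,420) is inside the bin outline and square with it. Lowering and releasing.

Request:
{"fn": "jog_arm", "kwargs": {"steps": [{"dx": 0,"dy": 0,"dz": -0.015,"roll": 0},{"dx": 0,"dy": 0,"dz": -0.03,"roll": 0},{"dx": 0,"dy": 0,"dz": -0.042,"roll": 0},{"dx": 0,"dy": 0,"dz": -0.05,"roll": 0},{"dx": 0,"dy": 0,"dz": -0.056,"roll": 0},{"dx": 0,"dy": 0,"dz": -0.06,"roll": 0},{"dx": 0,"dy": 0,"dz": -0.062,"roll": 0},{"dx": 0,"dy": 0,"dz": -0.062,"roll": 0},{"dx": 0,"dy": 0,"dz": -0.062,"roll": 0}]}}

```text
t: 6.03
position: [0.4687, 0.3043, 0.0372]
eef_rot: [0.036, 0.999, 0.0, 0.0]
wrist_force: [0.2, -1.0, -1.0]
grip_width: 0.282
finger_force: 30.0
```

Request:
{"fn": "jog_arm", "kwargs": {"steps": [{"dx": 0,"dy": 0,"dz": -0.002,"roll": 0},{"dx": 0,"dy": 0,"dz": -0.004,"roll": 0},{"dx": 0,"dy": 0,"dz": -0.005,"roll": 0},{"dx": 0,"dy": 0,"dz": -0.005,"roll": 0}]}}

```text
t: 6.37
position: [0.4687, 0.3043, 0.0327]
eef_rot: [0.036, 0.999, 0.0, 0.0]
wrist_force: [-1.5, -1.5, 5.4]
grip_width: 0.284
finger_force: 30.0
```

Request:
{"fn": "jog_arm", "kwargs": {"steps": [{"dx": 0,"dy": 0,"dz": 0,"roll": 0},{"dx": 0,"dy": 0,"dz": 0,"roll": 0},{"dx": 0,"dy": 0,"dz": 0,"roll": 0},{"dx": 0,"dy": 0,"dz": 0,"roll": 0}], "gripper": 0.46}}

```text
t: 6.7
position: [0.4684, 0.3042, 0.0317]
eef_rot: [0.036, 0.999, 0.0, 0.0]
wrist_force: [0.1, -0.2, -0.2]
grip_width: 0.451
finger_force: 0.0
```

Request:
{"fn": "jog_arm", "kwargs": {"steps": [{"dx": 0,"dy": 0,"dz": 0.01,"roll": 0},{"dx": 0,"dy": 0,"dz": 0.03,"roll": 0},{"dx": 0,"dy": 0,"dz": 0.06,"roll": 0},{"dx": 0,"dy": 0,"dz": 0.09,"roll": 0},{"dx": 0,"dy": 0,"dz": 0.12,"roll": 0},{"dx": 0,"dy": 0,"dz": 0.15,"roll": 0},{"dx": 0,"dy": 0,"dz": 0.18,"roll": 0},{"dx": 0,"dy": 0,"dz": 0.19,"roll": 0}]}}

```text
t: 7.37
position: [0.4699, 0.3049, 0.2273]
eef_rot: [0.036, 0.999, 0.002, 0.004]
wrist_force: [1.4, 0.4, 0.5]
grip_width: 0.458
finger_force: 0.0
```

Request:
{"fn": "jog_arm", "kwargs": {"steps": [{"dx": 0.003,"dy": -0.015,"dz": 0,"roll": -0.02},{"dx": 0.009,"dy": -0.045,"dz": 0,"roll": -0.04},{"dx": 0.016,"dy": -0.08,"dz": 0,"roll": -0.06},{"dx": 0.023,"dy": -0.118,"dz": 0,"roll": -0.09},{"dx": 0.03,"dy": -0.156,"dz": 0,"roll": -0.12},{"dx": 0.037,"dy": -0.194,"dz": 0,"roll": -0.15},{"dx": 0.044,"dy": -0.23,"dz": 0,"roll": -0.164},{"dx": 0.049,"dy": -0.257,"dz": 0,"roll": -0.164},{"dx": 0.052,"dy": -0.273,"dz": 0,"roll": -0.164},{"dx": 0.052,"dy": -0.273,"dz": 0,"roll": -0.164}], "gripper": 0.0}}

```text
t: 8.2
position: [0.5207, 0.028, 0.2215]
eef_rot: [0.12, 0.993, -0.0, -0.0]
wrist_force: [0.1, -0.6, -0.2]
grip_width: 0.002
finger_force: 0.0
```

```bash
cat > chk.py <<'E'
from h import *
p,d=grab_frame("top"); P=world("top",d); H,S,V=cv2.split(cv2.cvtColor(p,cv2.COLOR_BGR2HSV))
th=np.radians(-13.4); ex=np.array([np.cos(th),np.sin(th)]); ey=np.array([-ex[1],ex[0]]); o=np.array([.5447,-.1663])
F=np.stack([(P[...,:2]-o)@ex,(P[...,:2]-o)@ey],-1)*1000; zz=P[...,2]*1000
red=((H<6)|(H>174))&(S>150)&(V>90); blue=(H>100)&(H<125)&(S>130)&(V>50)
def rr(n,Q):
    if len(Q)<8: print(n,len(Q)); return
    r=cv2.minAreaRect(Q.astype(np.float32)); print(n,len(Q),np.round(r[0],1),np.round(r[1],1),round(r[2],1))
inx=abs(F[...,0])<62
B=P[...,:2]*1000
bin=(B[...,0]>370)&(B[...,0]<560)&(B[...,1]>215)&(B[...,1]<400)
rr("rim",B[bin&red&(zz>50)&(zz<58)]); rr("binmark",B[bin&red&(zz>60-16)&(zz<56)&(abs(B[...,0]-461)<45)&(abs(B[...,1]-305)<35)])
pc=bin&(H>50)&(H<90)&(S>60)&(zz>6)&(zz<16); rr("binpcb",B[pc]); print(" z",np.median(zz[pc]) if pc.any() else None)
rr("heat good",F[inx&(zz>56)&(zz<64)&(F[...,1]>20)&(F[...,1]<80)&(S<80)])
rr("jaw blue top",F[inx&(zz>76)&(zz<84)&blue]); rr("jaw body",F[inx&(zz>38)&(zz<44)&blue&(F[...,1]>0)])
rr("lever",F[(abs(F[...,0])<60)&red&(zz>80)&(zz<118)])
ob=arm.get_obs(); f=(ob["position"][:2]-o); print("tcp F",(f@ex*1000).round(1),(f@ey*1000).round(1),"z",(ob["position"][2]*1000).round(1),"t",ob["t"],"ang",np.degrees(2*np.arctan2(ob["eef_rot"][1],ob["eef_rot"][0]))-90)
E
python3 chk.py
```

```text
rim 526 [461.7 313.6] [105.6 149.4] 85.2
binmark 225 [462.8 305.6] [23.9 43.4] 85.5
binpcb 53 [461.7 305.7] [51.8 95.4] 85.8
 z 10.555998522372768
heat good 201 [ 3.9 48.9] [60.1 25.8] 0.9
jaw blue top 0
jaw body 0
lever 0
tcp F -69.1 185.1 z 221.5 t 8.25 ang 76.31494016921931
```

The reject lies flat in the bin (plate top 10.6 mm, centred on the bin). Now the lever: I go down on its -x side and push it over along frame +x (0.973,-0.232).

Request:
{"fn": "jog_arm", "kwargs": {"steps": [{"dx": 0,"dy": 0.003,"dz": -0.03,"roll": 0},{"dx": 0,"dy": 0.003,"dz": -0.06,"roll": 0},{"dx": 0,"dy": 0.003,"dz": -0.09,"roll": 0},{"dx": 0,"dy": 0.003,"dz": -0.115,"roll": 0},{"dx": 0,"dy": 0.003,"dz": -0.13,"roll": 0},{"dx": 0,"dy": 0.003,"dz": -0.138,"roll": 0},{"dx": 0,"dy": 0.003,"dz": -0.138,"roll": 0}]}}

```text
t: 8.83
position: [0.5191, 0.0354, 0.0822]
eef_rot: [0.117, 0.993, 0.0, -0.002]
wrist_force: [-1.1, 0.1, -0.5]
grip_width: 0.003
finger_force: 0.0
```

```bash
cat > f.py <<'E'
from h import *
th=np.radians(-13.4); ex=np.array([np.cos(th),np.sin(th)]); ey=np.array([-ex[1],ex[0]]); o=np.array([.5447,-.1663])
ob=arm.get_obs(); f=(ob["position"][:2]-o); print("tcp F",(f@ex*1000).round(1),(f@ey*1000).round(1),"z",(ob["position"][2]*1000).round(1),"t",ob["t"],ob["wrist_force"].round(1))
E
python3 f.py
```

```text
tcp F -71.6 190.2 z 82.2 t 8.8333 [-1.1  0.1 -0.5]
```

Request:
{"fn": "jog_arm", "kwargs": {"steps": [{"dx": 0.008,"dy": -0.004,"dz": 0.002,"roll": 0},{"dx": 0.016,"dy": -0.006,"dz": 0.002,"roll": 0},{"dx": 0.024,"dy": -0.008,"dz": 0.002,"roll": 0},{"dx": 0.032,"dy": -0.01,"dz": 0.002,"roll": 0},{"dx": 0.04,"dy": -0.012,"dz": 0.002,"roll": 0},{"dx": 0.048,"dy": -0.014,"dz": 0.002,"roll": 0},{"dx": 0.056,"dy": -0.016,"dz": 0.002,"roll": 0},{"dx": 0.064,"dy": -0.018,"dz": 0.002,"roll": 0},{"dx": 0.072,"dy": -0.02,"dz": 0.002,"roll": 0},{"dx": 0.076,"dy": -0.021,"dz": 0.002,"roll": 0}]}}

```text
t: 9.67
position: [0.597, 0.0129, 0.0853]
eef_rot: [0.118, 0.993, 0.0, -0.001]
wrist_force: [-4.3, 0.6, 0.2]
grip_width: 0.001
finger_force: 1.7
```

```bash
python3 f.py
```

```text
tcp F 9.3 186.4 z 85.3 t 9.6667 [-4.3  0.6  0.2]
```

Request:
{"fn": "jog_arm", "kwargs": {"steps": [{"dx": 0.003,"dy": -0.001,"dz": 0,"roll": 0},{"dx": 0.006,"dy": -0.001,"dz": 0,"roll": 0},{"dx": 0.008,"dy": -0.002,"dz": 0,"roll": 0},{"dx": 0.01,"dy": -0.002,"dz": 0,"roll": 0},{"dx": 0.01,"dy": -0.002,"dz": 0,"roll": 0}]}}

```text
t: 10.08
position: [0.603, 0.0117, 0.085]
eef_rot: [0.117, 0.993, -0.0, -0.004]
wrist_force: [-14.6, 1.7, 5.6]
grip_width: 0.004
finger_force: 7.1
```

```bash
python3 f.py
```

```text
tcp F 15.5 186.6 z 85.0 t 10.0833 [-14.6   1.7   5.6]
```

The lever is at its end stop (force up at F x = 15.5 mm). I retreat, go round behind the push plate, and look on the way.

Request:
{"fn": "jog_arm", "kwargs": {"steps": [{"dx": -0.01,"dy": 0.002,"dz": 0,"roll": 0},{"dx": -0.018,"dy": 0.004,"dz": 0.01,"roll": 0},{"dx": -0.018,"dy": 0.004,"dz": 0.035,"roll": 0},{"dx": -0.018,"dy": 0.004,"dz": 0.065,"roll": 0},{"dx": -0.012,"dy": 0.025,"dz": 0.075,"roll": 0},{"dx": -0.006,"dy": 0.055,"dz": 0.075,"roll": 0},{"dx": 0.004,"dy": 0.09,"dz": 0.075,"roll": 0},{"dx": 0.012,"dy": 0.125,"dz": 0.075,"roll": 0},{"dx": 0.02,"dy": 0.16,"dz": 0.075,"roll": 0},{"dx": 0.02,"dy": 0.16,"dz": 0.075,"roll": 0}]}}

```text
t: 10.92
position: [0.6277, 0.1775, 0.1621]
eef_rot: [0.115, 0.993, 0.002, 0.002]
wrist_force: [-0.9, 0.3, -0.1]
grip_width: 0.004
finger_force: 0.0
```

```bash
python3 chk.py; python3 - <<'E'
from h import *
p,d=grab_frame("scene"); cv2.imwrite("pics/free.png",cv2.resize(p[130:280,150:330],(720,600)))
E
```

```text
rim 0
binmark 0
binpcb 1
 z 6.528786728650537
heat good 205 [ 3.7 48.9] [60.2 26.1] 0.3
jaw blue top 180 [ -1.3 212.8] [106.2   8.1] 0.3
jaw body 459 [ -0.9 192.2] [ 36.1 108.6] 88.6
lever 90 [ 31.2 187.4] [25.1 14.6] 3.6
tcp F 1.2 350.7 z 161.8 t 10.9667 ang 76.74480095630949
```

View pics/free.png

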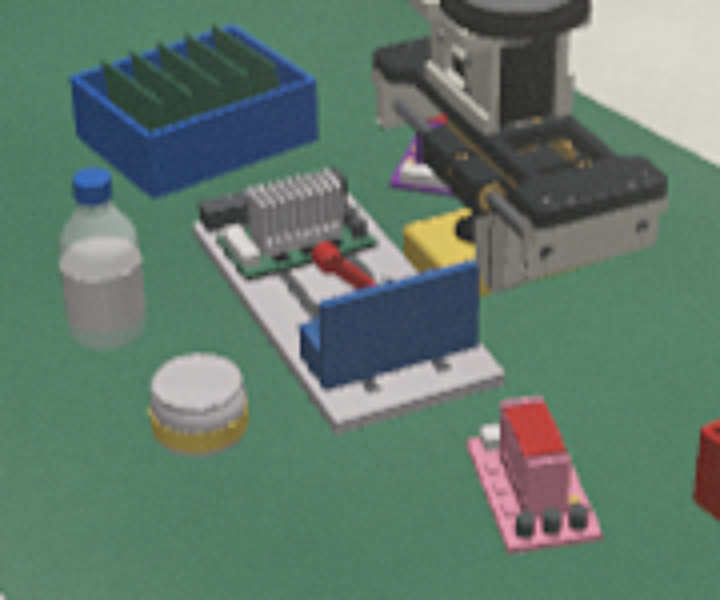

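The lever now leans to frame +x (crop 325,255, measured around F x = +31). The jaw hasn't moved and the good board is undisturbed. Next I push the jaw.

Request:
{"fn": "jog_arm", "kwargs": {"steps": [{"dx": -0.006,"dy": -0.025,"dz": 0,"roll": 0},{"dx": -0.013,"dy": -0.055,"dz": 0,"roll": 0},{"dx": -0.02,"dy": -0.08,"dz": 0,"roll": 0},{"dx": -0.025,"dy": -0.096,"dz": -0.01,"roll": 0},{"dx": -0.025,"dy": -0.096,"dz": -0.03,"roll": 0},{"dx": -0.025,"dy": -0.096,"dz": -0.055,"roll": 0},{"dx": -0.025,"dy": -0.096,"dz": -0.08,"roll": 0},{"dx": -0.025,"dy": -0.096,"dz": -0.1,"roll": 0},{"dx": -0.025,"dy": -0.096,"dz": -0.107,"roll": 0},{"dx": -0.025,"dy": -0.096,"dz": -0.107,"roll": 0}]}}

```text
t: 11.85
position: [0.6004, 0.0739, 0.0526]
eef_rot: [0.118, 0.993, -0.0, -0.001]
wrist_force: [0.5, 0.1, 0.6]
grip_width: 0.005
finger_force: 0.0
```

```bash
python3 f.py
```

```text
tcp F -1.4 246.6 z 52.6 t 11.85 [0.5 0.1 0.6]
```

Request:
{"fn": "jog_arm", "kwargs": {"steps": [{"dx": -0.0016,"dy": -0.007,"dz": 0,"roll": 0},{"dx": -0.0035,"dy": -0.015,"dz": 0,"roll": 0},{"dx": -0.0055,"dy": -0.0233,"dz": 0,"roll": 0},{"dx": -0.0076,"dy": -0.032,"dz": 0,"roll": 0},{"dx": -0.0098,"dy": -0.041,"dz": 0,"roll": 0},{"dx": -0.0119,"dy": -0.05,"dz": 0,"roll": 0},{"dx": -0.014,"dy": -0.059,"dz": 0,"roll": 0},{"dx": -0.0162,"dy": -0.068,"dz": 0,"roll": 0},{"dx": -0.0183,"dy": -0.077,"dz": 0,"roll": 0},{"dx": -0.02,"dy": -0.084,"dz": 0,"roll": 0}]}}

```text
t: 12.68
position: [0.5811, -0.01, 0.0537]
eef_rot: [0.118, 0.993, -0.0, -0.0]
wrist_force: [2.5, 2.5, 2.3]
grip_width: 0.003
finger_force: 1.8
```

```bash
python3 chk.py;python3 f.py
```

```text
rim 774 [461.1 305.7] [121.9 149.4] 85.6
binmark 240 [462.1 305.9] [25.1 43.6] 82.8
binpcb 298 [461.5 304.3] [54.5 95.9] 85.5
 z 10.31369244928554
heat good 168 [ 3.6 46.7] [22.4 60. ] 88.9
jaw blue top 0
jaw body 0
lever 0
tcp F -0.9 159.3 z 53.6 t 12.7333 ang 76.43855383414873
tcp F -0.9 159.3 z 53.6 t 12.7333 [ 0.1 -0.9  0.1]
```

Request:
{"fn": "jog_arm", "kwargs": {"steps": [{"dx": -0.0007,"dy": -0.003,"dz": 0,"roll": 0},{"dx": -0.0015,"dy": -0.0065,"dz": 0,"roll": 0},{"dx": -0.0024,"dy": -0.01,"dz": 0,"roll": 0},{"dx": -0.0032,"dy": -0.0135,"dz": 0,"roll": 0},{"dx": -0.004,"dy": -0.017,"dz": 0,"roll": 0},{"dx": -0.0048,"dy": -0.02,"dz": 0,"roll": 0},{"dx": -0.0055,"dy": -0.023,"dz": 0,"roll": 0},{"dx": -0.0062,"dy": -0.026,"dz": 0,"roll": 0},{"dx": -0.0067,"dy": -0.028,"dz": 0,"roll": 0},{"dx": -0.0067,"dy": -0.028,"dz": 0,"roll": 0}]}}

```text
t: 13.57
position: [0.5743, -0.0373, 0.0535]
eef_rot: [0.118, 0.993, -0.0, -0.0]
wrist_force: [0.6, 1.8, -1.2]
grip_width: 0.002
finger_force: 0.7
```

```bash
python3 f.py
```

```text
tcp F -1.1 132.4 z 53.5 t 13.5667 [ 0.6  1.8 -1.2]
```

Not at the stop yet (low force). I keep pushing slowly until the force rises.

Request:
{"fn": "jog_arm", "kwargs": {"steps": [{"dx": -0.0005,"dy": -0.002,"dz": 0,"roll": 0},{"dx": -0.001,"dy": -0.004,"dz": 0,"roll": 0},{"dx": -0.0014,"dy": -0.006,"dz": 0,"roll": 0},{"dx": -0.0019,"dy": -0.008,"dz": 0,"roll": 0},{"dx": -0.0019,"dy": -0.008,"dz": 0,"roll": 0}]}}

```text
t: 13.98
position: [0.5725, -0.0452, 0.0536]
eef_rot: [0.118, 0.993, -0.0, -0.0]
wrist_force: [-0.7, 2.9, -1.0]
grip_width: 0.008
finger_force: 1.0
```

```bash
python3 f.py
```

```text
tcp F -1.0 124.2 z 53.6 t 13.9833 [-0.7  2.9 -1. ]
```

Request:
{"fn": "jog_arm", "kwargs": {"steps": [{"dx": -0.0003,"dy": -0.0015,"dz": 0,"roll": 0},{"dx": -0.0007,"dy": -0.003,"dz": 0,"roll": 0},{"dx": -0.001,"dy": -0.0045,"dz": 0,"roll": 0},{"dx": -0.0014,"dy": -0.006,"dz": 0,"roll": 0},{"dx": -0.0014,"dy": -0.006,"dz": 0,"roll": 0}]}}

```text
t: 14.4
position: [0.5722, -0.0466, 0.0538]
eef_rot: [0.118, 0.993, 0.003, 0.001]
wrist_force: [6.1, 22.7, -2.6]
grip_width: 0.001
finger_force: 11.6
```

```bash
python3 f.py
```

```text
tcp F -1.0 122.8 z 53.8 t 14.4 [ 6.1 22.7 -2.6]
```

The force rose to 23 N with the jaw stopped at about the expected place. Backing off to look.

Request:
{"fn": "jog_arm", "kwargs": {"steps": [{"dx": 0.002,"dy": 0.01,"dz": 0,"roll": 0},{"dx": 0.007,"dy": 0.03,"dz": 0,"roll": 0},{"dx": 0.014,"dy": 0.06,"dz": 0.02,"roll": 0},{"dx": 0.021,"dy": 0.09,"dz": 0.05,"roll": 0},{"dx": 0.028,"dy": 0.12,"dz": 0.08,"roll": 0},{"dx": 0.035,"dy": 0.15,"dz": 0.105,"roll": 0},{"dx": 0.035,"dy": 0.18,"dz": 0.105,"roll": 0},{"dx": 0.035,"dy": 0.21,"dz": 0.105,"roll": 0},{"dx": 0.035,"dy": 0.21,"dz": 0.105,"roll": 0}]}}

```text
t: 15.15
position: [0.6065, 0.1637, 0.1598]
eef_rot: [0.116, 0.993, 0.001, 0.001]
wrist_force: [-0.2, -0.8, 0.2]
grip_width: 0.004
finger_force: 0.0
```

```bash
python3 chk.py; python3 - <<'E'
from h import *
p,d=grab_frame("top"); cv2.imwrite("pics/pushed.png",cv2.resize(p[145:240,215:355],None,fx=5,fy=5,interpolation=cv2.INTER_CUBIC))
E
```

```text
rim 0
binmark 0
binpcb 0
 z None
heat good 238 [ 4.  51.3] [57.1 60.7] 89.4
jaw blue top 197 [ -0.3 101.6] [107.3   8. ] 0.3
jaw body 446 [-0.6 84.4] [ 41.3 107. ] 89.4
lever 93 [30.4 76.7] [26.8 14.2] 7.6
tcp F -15.8 332.8 z 159.2 t 15.2 ang 76.70383993818601
```

View pics/pushed.png

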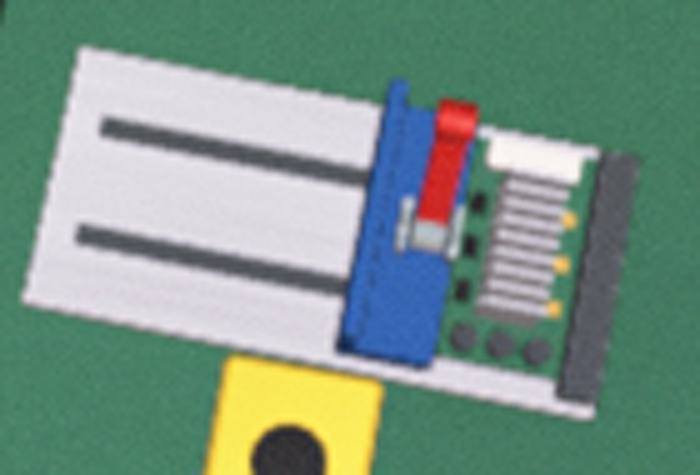

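The jaw slid 111 mm. Its face is now at F 63.6 mm against the stop's ~7.6 mm, which is the 56 mm of the board. The board touches the stop at crop (590,270), square, with the lever free at (455,120). Now to lock it from the +x side.

Request:
{"fn": "jog_arm", "kwargs": {"steps": [{"dx": 0.002,"dy": -0.015,"dz": 0,"roll": 0},{"dx": 0.005,"dy": -0.045,"dz": 0,"roll": 0},{"dx": 0.009,"dy": -0.08,"dz": 0,"roll": 0},{"dx": 0.013,"dy": -0.118,"dz": 0,"roll": 0},{"dx": 0.017,"dy": -0.156,"dz": 0,"roll": 0},{"dx": 0.021,"dy": -0.194,"dz": 0,"roll": 0},{"dx": 0.025,"dy": -0.23,"dz": 0,"roll": 0},{"dx": 0.028,"dy": -0.257,"dz": 0,"roll": 0},{"dx": 0.03,"dy": -0.272,"dz": 0,"roll": 0},{"dx": 0.03,"dy": -0.272,"dz": 0,"roll": 0}]}}

```text
t: 16.08
position: [0.6358, -0.1185, 0.1584]
eef_rot: [0.121, 0.993, -0.001, -0.0]
wrist_force: [0.0, -0.2, -0.1]
grip_width: 0.004
finger_force: 0.0
```

```bash
python3 f.py
```

```text
tcp F 77.6 67.6 z 158.4 t 16.0833 [ 0.  -0.2 -0.1]
```

Request:
{"fn": "jog_arm", "kwargs": {"steps": [{"dx": 0,"dy": 0,"dz": -0.02,"roll": 0},{"dx": 0,"dy": 0,"dz": -0.04,"roll": 0},{"dx": 0,"dy": 0,"dz": -0.05,"roll": 0},{"dx": 0,"dy": 0,"dz": -0.05,"roll": 0},{"dx": 0,"dy": 0,"dz": -0.05,"roll": 0}]}}

```text
t: 16.5
position: [0.6362, -0.1123, 0.1086]
eef_rot: [0.117, 0.993, 0.0, -0.001]
wrist_force: [0.2, 0.2, 0.8]
grip_width: 0.005
finger_force: 0.0
```

```bash
python3 f.py
```

```text
tcp F 76.5 73.8 z 108.6 t 16.5 [0.2 0.2 0.8]
```

Request:
{"fn": "jog_arm", "kwargs": {"steps": [{"dx": 0,"dy": 0.003,"dz": -0.012,"roll": 0},{"dx": 0,"dy": 0.003,"dz": -0.024,"roll": 0},{"dx": -0.006,"dy": 0.005,"dz": -0.024,"roll": 0},{"dx": -0.014,"dy": 0.007,"dz": -0.024,"roll": 0},{"dx": -0.022,"dy": 0.009,"dz": -0.024,"roll": 0},{"dx": -0.03,"dy": 0.011,"dz": -0.024,"roll": 0},{"dx": -0.038,"dy": 0.012,"dz": -0.024,"roll": 0},{"dx": -0.046,"dy": 0.014,"dz": -0.024,"roll": 0},{"dx": -0.054,"dy": 0.016,"dz": -0.024,"roll": 0},{"dx": -0.062,"dy": 0.018,"dz": -0.024,"roll": 0}]}}

```text
t: 17.33
position: [0.5755, -0.0952, 0.0866]
eef_rot: [0.118, 0.993, -0.0, 0.002]
wrist_force: [2.4, -0.2, 3.0]
grip_width: 0.007
finger_force: 1.6
```

Request:
{"fn": "jog_arm", "kwargs": {"steps": [{"dx": -0.004,"dy": 0.001,"dz": 0,"roll": 0},{"dx": -0.008,"dy": 0.002,"dz": 0,"roll": 0},{"dx": -0.012,"dy": 0.003,"dz": 0,"roll": 0},{"dx": -0.016,"dy": 0.004,"dz": 0,"roll": 0},{"dx": -0.019,"dy": 0.0045,"dz": 0,"roll": 0},{"dx": -0.019,"dy": 0.0045,"dz": 0,"roll": 0}]}}

```text
t: 17.83
position: [0.555, -0.0901, 0.0846]
eef_rot: [0.118, 0.993, 0.0, -0.0]
wrist_force: [2.5, -1.2, 0.6]
grip_width: 0.001
finger_force: 1.5
```

```bash
python3 f.py
```

```text
tcp F -7.7 76.5 z 84.6 t 17.8333 [ 2.5 -1.2  0.6]
```

Request:
{"fn": "jog_arm", "kwargs": {"steps": [{"dx": -0.003,"dy": 0.0007,"dz": 0,"roll": 0},{"dx": -0.006,"dy": 0.0014,"dz": 0,"roll": 0},{"dx": -0.009,"dy": 0.002,"dz": 0,"roll": 0},{"dx": -0.012,"dy": 0.0028,"dz": 0,"roll": 0},{"dx": -0.012,"dy": 0.0028,"dz": 0,"roll": 0}]}}

```text
t: 18.25
position: [0.5465, -0.0884, 0.0862]
eef_rot: [0.118, 0.993, -0.001, 0.004]
wrist_force: [10.5, -3.2, 1.5]
grip_width: 0.007
finger_force: 4.7
```

```bash
python3 f.py
```

```text
tcp F -16.3 76.2 z 86.2 t 18.25 [10.5 -3.2  1.5]
```

Request:
{"fn": "jog_arm", "kwargs": {"steps": [{"dx": -0.003,"dy": 0.0007,"dz": 0,"roll": 0},{"dx": -0.006,"dy": 0.0014,"dz": 0,"roll": 0},{"dx": -0.008,"dy": 0.002,"dz": 0,"roll": 0},{"dx": -0.008,"dy": 0.002,"dz": 0,"roll": 0}]}}

```text
t: 18.58
position: [0.5435, -0.0879, 0.0883]
eef_rot: [0.118, 0.993, -0.001, 0.01]
wrist_force: [22.7, -4.4, 4.1]
grip_width: 0.002
finger_force: 9.4
```

```bash
python3 f.py
```

```text
tcp F -19.3 76.0 z 88.3 t 18.5833 [22.7 -4.4  4.1]
```

At the hard stop (23 N, no more travel). Backing off and checking.

Request:
{"fn": "jog_arm", "kwargs": {"steps": [{"dx": 0.01,"dy": -0.002,"dz": 0,"roll": 0},{"dx": 0.025,"dy": -0.005,"dz": 0.005,"roll": 0},{"dx": 0.03,"dy": -0.007,"dz": 0.03,"roll": 0},{"dx": 0.03,"dy": -0.007,"dz": 0.06,"roll": 0},{"dx": 0.03,"dy": 0.02,"dz": 0.085,"roll": 0},{"dx": 0.035,"dy": 0.055,"dz": 0.09,"roll": 0},{"dx": 0.04,"dy": 0.095,"dz": 0.09,"roll": 0},{"dx": 0.045,"dy": 0.135,"dz": 0.09,"roll": 0},{"dx": 0.05,"dy": 0.175,"dz": 0.09,"roll": 0},{"dx": 0.05,"dy": 0.21,"dz": 0.09,"roll": 0}]}}

```text
t: 19.42
position: [0.584, 0.1267, 0.1739]
eef_rot: [0.117, 0.993, -0.0, -0.002]
wrist_force: [0.7, -0.6, 0.3]
grip_width: 0.007
finger_force: 0.0
```

Request:
{"fn": "jog_arm", "kwargs": {"steps": [{"dx": 0,"dy": 0.02,"dz": 0,"roll": 0},{"dx": 0,"dy": 0.04,"dz": 0,"roll": 0},{"dx": 0,"dy": 0.04,"dz": 0,"roll": 0},{"dx": 0,"dy": 0.04,"dz": 0,"roll": 0}]}}

```text
t: 19.75
position: [0.5839, 0.165, 0.1738]
eef_rot: [0.117, 0.993, -0.001, -0.002]
wrist_force: [-0.0, -0.8, 0.6]
grip_width: 0.008
finger_force: 0.0
```

```bash
python3 chk.py; python3 - <<'E'
from h import *
p,d=grab_frame("top"); cv2.imwrite("pics/fin.png",p)
a=cv2.resize(p[100:300,70:450],(760,400)); cv2.imwrite("pics/fin.png",a)
E
```

```text
rim 0
binmark 0
binpcb 0
 z None
heat good 239 [ 3.5 51.1] [60.  57.1] 0.2
jaw blue top 194 [ -0.5 101.4] [107.2   8. ] 0.1
jaw body 468 [-0.3 84.5] [ 41.3 108.4] 89.4
lever 84 [-32.3  76.8] [14.7 27.5] 88.2
tcp F -38.0 330.6 z 173.9 t 19.8 ang 76.53626369931695
```

View pics/fin.png

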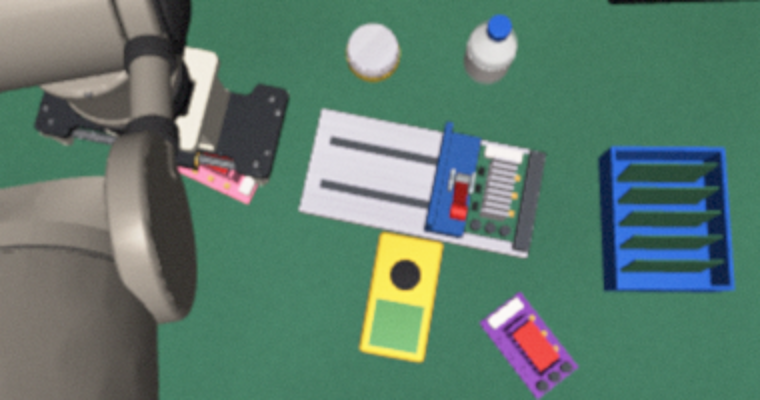

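The picture shows the jaw closed at (455,180), the lever back towards -x at (460,205), and the bystanders unmoved. I compare the lever's lean with its starting lean before handing in.

```bash
cat > lv.py <<'E'
from h import *
th=np.radians(-13.4); ex=np.array([np.cos(th),np.sin(th)]); o=np.array([.5447,-.1663])
p1,d1=grab_frame("top"); z=np.load("top0.npz")
for p,P in((z["p"],z["P"]),(p1,world("top",d1))):
    H,S,V=cv2.split(cv2.cvtColor(p,cv2.COLOR_BGR2HSV)); x=(P[...,:2]-o)@ex*1000
    m=((H<6)|(H>174))&(S>150)&(V>90)&(abs(x)<60)&(P[...,2]>.08)&(P[...,2]<.12)
    print(m.sum(),"x",np.percentile(x[m],[3,50]).round(1),"z",np.percentile(P[...,2][m]*1000,[50,97]).round(1))
E
python3 lv.py
```

```text
80 x [-43.9 -34.7] z [ 99.8 104.2]
83 x [-45.7 -36.4] z [ 98.5 102. ]
```

```bash
python3 -c "
from cell import arm
print(arm.sign_off())"
```

```text
the job is handed in; nothing more can be done
None
```

The job is handed in: the reject lies flat, heatsink up, in the red bin, the good board is clamped snugly and squarely against the stop, and the lever is back over to locked; the last pictures show the bystanders where they were.

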